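Press the stuck frit plug out of the filter block

ROBOT

A 6-joint arm with a two-finger parallel gripper is mounted at the origin on a cart in front of the work surface, level with it; the furniture and walls round the work are solid. World frame = base frame: x ahead of the robot, y to its left, z up, the work surface at z = 0. Lengths are in m, angles in rad, forces in N, time in s.
With the tool pointing down it reaches from about 0.3 to 0.875 m from the base axis. Payload 6.4 kg.
Tool frame: the origin (TCP) lies at the very end of the fingers, on their centre line; the grasp point (between the pads) lies 19 mm behind it (ctrl.grip_point_offset is the z of the grasp point in the tool frame, in m); z points along the fingers, y is the direction in which the jaws open and shut (so a half turn about z gives the same grasp; the last joint's range is limited). The gripper opens to 85 mm and grips with 20 to 120 N. Pads are 22 mm wide; open, the fingers measure 114 mm over their backs; the gripper's body (76 mm by 85 mm) begins 54 mm behind the grasp point. The pads swing forward as they close: fully open they stand 13 mm farther back than shut.
Start: joints at [-1.387, 0.181, 1.607, -0, 1.354, -0.206], TCP at [0.219, -0.532, 0.231] pointing down, gripper open.
Joint ranges: [-2.99, 2.99], [-0.89, 2.07], [0.3, 2.58], [-1.14, 4.28], [0, 2.63], [-3.12, 3.12]. Speed limits (rad/s): [2.57, 2.57, 3.01, 3.14, 3.14, 3.14].

INTERFACE

Orientations are given as a unit quaternion [w, x, y, z].
In Python, from bench import status, cams, ctrl gives the robot as it stands.
- The arm moves only by the shell command python3 -m handwheel 'ROWS'. ROWS is JSON, a list of rows, each an object with "grip": the finger opening in cm, from 0 to 8.54; "linear": the shift along the tool's x, y, z in cm, a list of three; "rotation": the turn, a rotation vector about the tool's x, y, z in degrees, a list of three. A call has 1 to 12 rows; each row is the pose to reach, as a shift and turn from the pose commanded when the call began, along the tool's axes at that moment; what a row does not reach only later rows make up. A row lasts 1/12 s, in which the tool goes at most 41.7 mm and 7.16 degrees, less where a joint would pass 70% of its speed; a pose out of reach is approached as far as the arm can. A call with a gripper value outside its range is refused whole. The fingers move at their own pace and stop on an object; the grip force is fixed at half the most. Time passes only in rows, so rows that repeat a pose let the fingers close. It gives the time, the measured TCP pose, the force and the opening at its end, in the units of the state.
- status.get_obs(): the state, without advancing time (a new reading comes with each control period).
- cams.camera(name): name is "side" or "top" or "wrist"; returns the picture (480x640x3 uint8, red, green, blue); there is no depth.
- cams.camera_info(name): a dict with "fovy" (degrees; the focal length in pixels is half the picture's height over the tangent of half this angle, whatever the lens; pixels are square), "cx", "cy" (the principal point, pixels), "world_from_camera" (4x4, takes a point from camera to world coordinates); the wrist camera has in their place "mount" (4x4, takes a point from camera to tool coordinates, whose origin is the TCP and whose axes are the flange's). Camera axes: x right, y down, z forward; pixel columns grow to the right and rows downward; lengths in m; the calibration is good to about 2 mm. A picture is of the moment at which its call begins: read the wrist's pose just before it. camera_info takes no time and is no camera call.
- ctrl.hand_in(): hands the job in, once; it reports no verdict.
The state is a dict: "time_s": time; "q": joint angles; "dq": joint speeds; "joint_efforts": joint torques, N m; "eef_pos": TCP position; "eef_rot": TCP orientation; "wrist_force": force on the tool from outside, world axes, zero at the start; "torque": the same for the moment, N m; "opening": opening from 0.0 (shut) to 1.0 (fully open).
Only numpy, scipy, OpenCV 4.12 (cv2) and the standard library are available. Lean on these libraries where they do the work, as an engineer would, in place of code of your own. Each camera call takes 0.05 s, during which the arm holds its last target.

TASK

Take the red-handled ejector rod from its stand, feed it down through the guide bush of the press-out jig and push the stuck white frit plug out of the bottom of the blue filter block, so that it drops into the tray of the jig. Feel your way: the bush has been clamped somewhere along its rails, and the rod must never bear on the jig with more than about 25 newtons. Then hang the rod back in its stand, let go of it, and leave everything else on the bench where it was.

Things in the scene. Friction and masses are not known exactly. Their poses are not given: they have to be found in the camera images.
- guide_zero (a point): zero point of the guide rails on the jig's midline, 99 mm above the worktop, level with the top face of the aluminium guide bush (50 x 50 x 21 mm, sharp-edged through hole 15 mm wide). x runs along the rails. The bush is clamped so that its hole's centre lies 4 to 18 mm from this point along +x, on the midline; where is not measured, only seen or felt (contact at 99 mm = rod on its face)
- jig: fixed press-out jig, 124 (x) x 116 (y) mm; origin under its centre, z up. Tray floor 6 mm up, 20 mm lips. From 44 to 78 mm up a blue block, bore 32 mm wide on the jig's axis, open below; on it the rails (along x) with the bush. Spring catches in the bore, 50 mm up, hold the plug: pushing it past them takes some 7 to 15 N; it falls when the rod's tip is about 48 mm above the worktop
- plug_centre (a point): centre of the white frit plug, a cylinder 30 mm wide and 20 mm high with bevelled lower edge, stuck upright in the blue block; its top face is about 72 mm above the worktop, 27 mm below the mouth of the bush. z along the cylinder
- stand: fixed grey stand on an 80 mm square black foot; its post is 52 mm square and 76 mm high, with an upright hole 18 mm wide and 68 mm deep in the middle of its top, in which the rod hangs by the shoulder of its handle. Origin at the centre of the underside, z up
- rod_handle (a point): place to grip the ejector rod: on its axis, 96 mm above the tip. The red handle is 28 mm square (sides along this point's x and y) and spans 68 to 118 mm above the tip, with a 20 mm wide, 3 mm high button on top; below it a steel shaft 12 mm wide with a 0.5 mm bevel at the tip. z points up along the rod; about 0.15 kg
- rod: the ejector rod; origin at the centre of the flat lower end (tip) of its shaft, z up along the rod. Each touch of its end on a face beside the hole may tip it slightly in the gripper's hold (some 0.2 mm at the tip, away from the hole)
- flask_amber_1: conical flask, 52 mm wide, 85 mm high, left of the work; a bystander, origin under its centre
- flask_amber_3: conical flask, 52 mm wide, 85 mm high, right of the work; a bystander, origin under its centre
- bulb: red rubber pipette bulb, 51 mm wide, 76 mm high; a bystander, origin under its centre
- tweezers: steel tweezers lying flat, 131 mm long; a bystander, origin under the centre
There are look-alikes about, which are no part of the job. Leave any yellow look-alike of the stand alone. Of the things that look like the jig, the larger one is meant.

How it is judged:
By the outcome, as a careful person would: the job done as asked, in the order asked, and still so for the second after the job is handed in, with the robot touching nothing.
It also fails if it takes over 67 s, if anything falls off the work surface, if the arm or the gripper's body presses on something with over 40 N, if the wrist force passes 120 N, or if a joint passes its speed limit or range.

## Working session

There is one attempt and no reset: what is moved stays moved. The work goes in short steps, Python scripts to look and compute and a shell command to move; the robot and the scene stay as the last step left them, time stands still between calls to the robot, and variables do not carry over. Pictures are saved under pics/ and viewed, and the job is handed in when it is done.

```bash
ls; mkdir -p pics; python3 - <<'E'
from bench import status,cams,ctrl
import cv2,numpy as np
np.set_printoptions(precision=4,suppress=True)
print(status.get_obs()); print(ctrl.grip_point_offset)
for n in ("side","top","wrist"):
    print(n,cams.camera_info(n))
    cv2.imwrite(f"pics/{n}0.png",cams.camera(n)[:,:,::-1])
E
```

```text
pics
{'time_s': 0.0, 'q': array([-1.3873,  0.1816,  1.608 , -0.    ,  1.3538, -0.2063]), 'dq': array([ 0.0002,  0.0004, -0.0005,  0.0002, -0.0001, -0.0008]), 'joint_efforts': array([  0.0011, -44.4865, -35.1339,  -0.0003,   0.0091,  -0.    ]), 'eef_pos': array([ 0.2184, -0.5313,  0.2304]), 'eef_rot': array([-0.0009,  0.9811,  0.1937,  0.    ]), 'wrist_force': array([-0.1212,  0.6212,  0.1596]), 'torque': array([ 0.0071,  0.0249, -0.0009]), 'opening': 0.9985207133201851}
-0.0187
side {'fovy': 46.19720868516888, 'cx': 308.0744238227682, 'cy': 245.5345243497356, 'world_from_camera': array([[ 0.8436, -0.3545,  0.4033, -0.1444],
       [-0.5367, -0.5324,  0.6546, -1.054 ],
       [-0.0174, -0.7687, -0.6394,  1.1306],
       [ 0.    ,  0.    ,  0.    ,  1.    ]])}
top {'fovy': 57.65940208419978, 'cx': 317.4217440311593, 'cy': 243.72380905893814, 'world_from_camera': array([[-0.0155, -0.9907,  0.1355,  0.3997],
       [-0.9999,  0.0149, -0.0052,  0.0447],
       [ 0.0031, -0.1355, -0.9908,  1.0373],
       [ 0.    ,  0.    ,  0.    ,  1.    ]])}
wrist {'fovy': 67.514019065497, 'cx': 323.9194212068814, 'cy': 241.92877098983897, 'mount': array([[-0.0005, -0.9498, -0.3128,  0.0813],
       [ 1.    , -0.0005,  0.0001,  0.0006],
       [-0.0003, -0.3128,  0.9498, -0.1432],
       [ 0.    ,  0.    ,  0.    ,  1.    ]])}
```

View pics/side0.png

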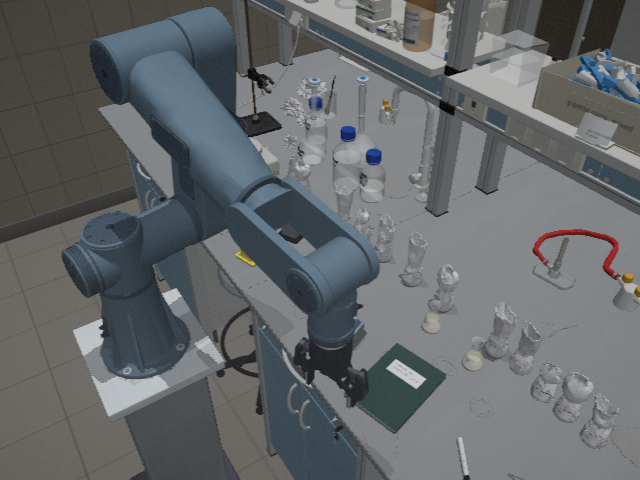

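View pics/top0.png

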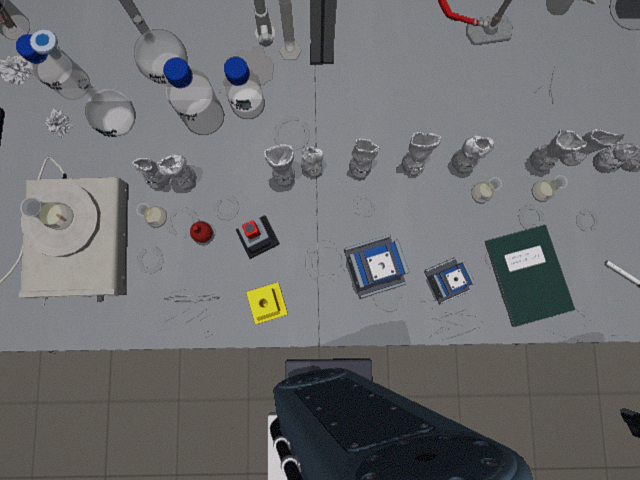

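View pics/wrist0.png

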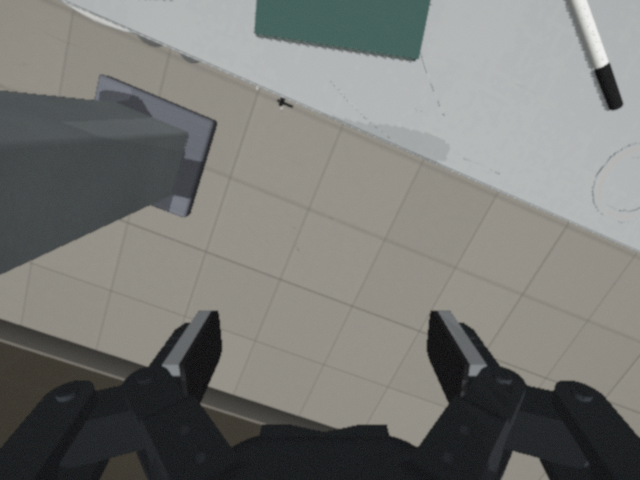

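The top view shows the red handle on a black-footed stand at (252,231), the yellow look-alike stand at (266,303), the larger jig at (378,267), a smaller look-alike jig at (450,281), the bulb at (201,232) and the tweezers at about (192,297). Next I'll look at close crops.

```bash
python3 - <<'E'
import cv2
im=cv2.imread("pics/top0.png")
a=im[200:330,225:325]; b=im[220:310,335:480]
cv2.imwrite("pics/crop_stand.png",cv2.resize(a,None,fx=4.5,fy=4.5,interpolation=cv2.INTER_CUBIC))
cv2.imwrite("pics/crop_jig.png",cv2.resize(b,None,fx=5.5,fy=5.5,interpolation=cv2.INTER_CUBIC))
E
```

```text
(no output)
```

View pics/crop_stand.png

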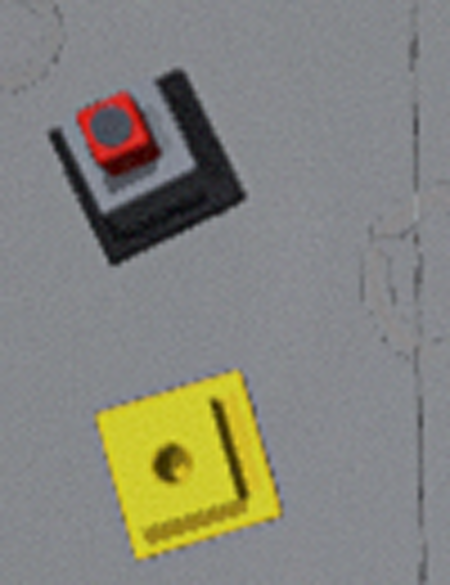

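View pics/crop_jig.png

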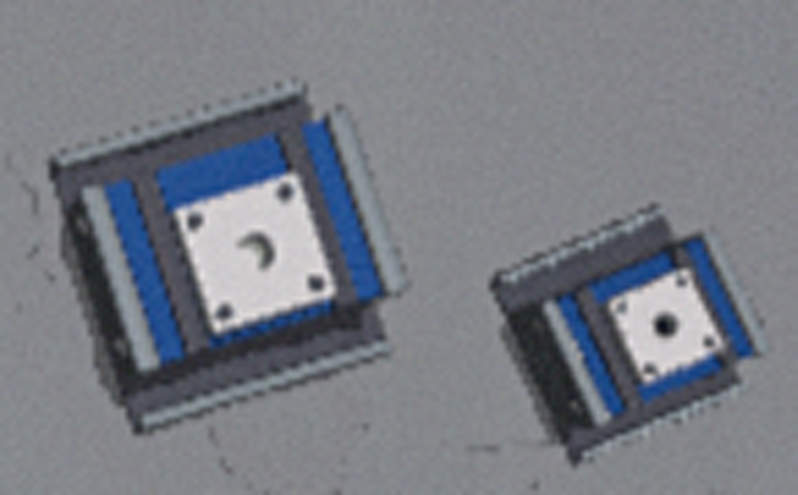

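Candidates for the rod: the red handle with a grey button on the grey and black stand (252,231), which I choose. The red bulb (201,232), the red hose (460,12) and the empty yellow stand (266,303) are not it. Candidates for the jig: the larger one (378,267), chosen, and the smaller (450,281). The crops confirm both choices. The hole shows at crop (257,250), and a pale plug is visible below it.

```bash
cat > h.py <<'E'
import numpy as np, cv2
from scipy.spatial.transform import Rotation as R
from bench import status,cams,ctrl
np.set_printoptions(precision=4,suppress=True)
def pose(o=None):
    o=o or status.get_obs(); q=o['eef_rot']; T=np.eye(4)
    T[:3,:3]=R.from_quat([q[1],q[2],q[3],q[0]]).as_matrix(); T[:3,3]=o['eef_pos']; return T
def K(i):
    f=240/np.tan(np.radians(i['fovy'])/2); return f,i['cx'],i['cy']
def cam(n,T=None):
    i=cams.camera_info(n); W=i['world_from_camera'] if n!='wrist' else (pose() if T is None else T)@i['mount']
    return K(i),np.array(W)
def ray(n,uv,T=None):
    (f,cx,cy),W=cam(n,T); d=W[:3,:3]@np.array([(uv[0]-cx)/f,(uv[1]-cy)/f,1]); return W[:3,3],d
def onplane(n,uv,z,T=None):
    o,d=ray(n,uv,T); return o+d*(z-o[2])/d[2]
def proj(n,p,T=None):
    (f,cx,cy),W=cam(n,T); c=np.linalg.inv(W)@np.append(p,1); return np.array([cx+f*c[0]/c[2],cy+f*c[1]/c[2]])
def tool(dw): return pose()[:3,:3].T@np.array(dw)*100
def snap(n,name):
    T=pose(); im=cams.camera(n)[:,:,::-1].copy(); cv2.imwrite(f"pics/{name}.png",im); np.save(f"pics/{name}.npy",T); return im,T
E
python3 - <<'E'
from h import *
im=cv2.imread("pics/top0.png")
hsv=cv2.cvtColor(im,cv2.COLOR_BGR2HSV)
# button centre: crop (110,128)/4.5 + (225,200)
but=np.array([110,128])/4.5+[225,200]
print("button",onplane("top",but,.129))
hol=np.array([257,250])/5.5+[335,220]
print("hole",onplane("top",hol,.099))
c=np.array([[177,208],[292,174],[336,297],[215,334]])/5.5+[335,220]
P=np.array([onplane("top",u,.099) for u in c]);print("bush corners",P,P.mean(0))
print([np.degrees(np.arctan2(*(P[(k+1)%4]-P[k])[[1,0]])) for k in range(4)],[np.linalg.norm(P[(k+1)%4]-P[k]) for k in range(4)])
# stand foot corners
f=np.array([[112,265],[243,195],[180,70],[52,130]])/4.5+[225,200]
P=np.array([onplane("top",u,.006) for u in f]);print("foot",P,(P[0]+P[2])/2)
print(pose())
E
```

```text
button [0.5586 0.1829 0.129 ]
hole [ 0.4786 -0.0983  0.099 ]
bush corners [[ 0.4956 -0.0674  0.099 ]
 [ 0.5084 -0.1131  0.099 ]
 [ 0.4597 -0.1286  0.099 ]
 [ 0.4459 -0.0807  0.099 ]] [ 0.4774 -0.0974  0.099 ]
[np.float64(-74.40271270974335), np.float64(-162.4425991562413), np.float64(105.99392580761823), np.float64(15.007592508682178)] [np.float64(0.0475029668586525), np.float64(0.05109081071138787), np.float64(0.049780747952859), np.float64(0.05140825106243236)]
foot [[0.5068 0.2002 0.006 ]
 [0.543  0.131  0.006 ]
 [0.611  0.1644 0.006 ]
 [0.5795 0.2325 0.006 ]] [0.5589 0.1823 0.006 ]
[[ 0.925   0.38   -0.0003  0.2184]
 [ 0.38   -0.925   0.0013 -0.5315]
 [ 0.0002 -0.0013 -1.      0.2306]
 [ 0.      0.      0.      1.    ]]
```

```bash
python3 -m handwheel '[{"grip":6.0,"linear":[15,-13.5,0],"rotation":[0,0,-2]},{"grip":6.0,"linear":[58.7,-53.1,0],"rotation":[0,0,-5.2]},{"grip":6.0,"linear":[58.7,-53.1,0],"rotation":[0,0,-5.2]},{"grip":6.0,"linear":[58.7,-53.1,0],"rotation":[0,0,-5.2]},{"grip":6.0,"linear":[58.7,-53.1,0],"rotation":[0,0,-5.2]},{"grip":6.0,"linear":[58.7,-53.1,0],"rotation":[0,0,-5.2]},{"grip":6.0,"linear":[58.7,-53.1,0],"rotation":[0,0,-5.2]},{"grip":6.0,"linear":[58.7,-53.1,0],"rotation":[0,0,-5.2]},{"grip":6.0,"linear":[58.7,-53.1,0],"rotation":[0,0,-5.2]},{"grip":6.0,"linear":[58.7,-53.1,0],"rotation":[0,0,-5.2]},{"grip":6.0,"linear":[58.7,-53.1,0],"rotation":[0,0,-5.2]},{"grip":6.0,"linear":[58.7,-53.1,0],"rotation":[0,0,-5.2]}]'; python3 -c "
from h import *
p=pose();print(p);t=np.array([.559,.183,.23])-p[:3,3];print(tool(t))"
```

```text
time_s: 1.15
eef_pos: [0.4344, -0.0787, 0.2314]
eef_rot: [0.0, 0.971, 0.238, 0.0]
wrist_force: [0.5, -0.7, -0.1]
opening: 0.705
[[ 0.8868  0.4622  0.0005  0.4344]
 [ 0.4622 -0.8868 -0.0003 -0.0787]
 [ 0.0003  0.0005 -1.      0.2314]
 [ 0.      0.      0.      1.    ]]
[ 23.1404 -17.4473   0.1416]
```

```bash
python3 -c "
from h import *
im,T=snap('wrist','w1');print(T[:3,3],status.get_obs()['eef_pos'])"
python3 -m handwheel '[{"grip":6.0,"linear":[23.1,-17.4,0],"rotation":[0,0,0]},{"grip":6.0,"linear":[23.1,-17.4,0],"rotation":[0,0,0]},{"grip":6.0,"linear":[23.1,-17.4,0],"rotation":[0,0,0]},{"grip":6.0,"linear":[23.1,-17.4,0],"rotation":[0,0,0]},{"grip":6.0,"linear":[23.1,-17.4,0],"rotation":[0,0,0]},{"grip":6.0,"linear":[23.1,-17.4,0],"rotation":[0,0,0]},{"grip":6.0,"linear":[23.1,-17.4,0],"rotation":[0,0,0]},{"grip":6.0,"linear":[23.1,-17.4,0],"rotation":[0,0,0]},{"grip":6.0,"linear":[23.1,-17.4,0],"rotation":[0,0,0]},{"grip":6.0,"linear":[23.1,-17.4,0],"rotation":[0,0,0]}]'; python3 -c "
from h import *
im,T=snap('wrist','w2');print(T)"
```

```text
[ 0.4344 -0.0787  0.2314] [ 0.4365 -0.0718  0.2314]
time_s: 2.03
eef_pos: [0.5579, 0.1802, 0.2306]
eef_rot: [0.0, 0.971, 0.238, -0.001]
wrist_force: [-0.4, 0.4, -0.5]
opening: 0.704
[[ 0.8864  0.463  -0.0015  0.5579]
 [ 0.463  -0.8864 -0.0006  0.1802]
 [-0.0016 -0.0001 -1.      0.2306]
 [ 0.      0.      0.      1.    ]]
```

View pics/w1.png

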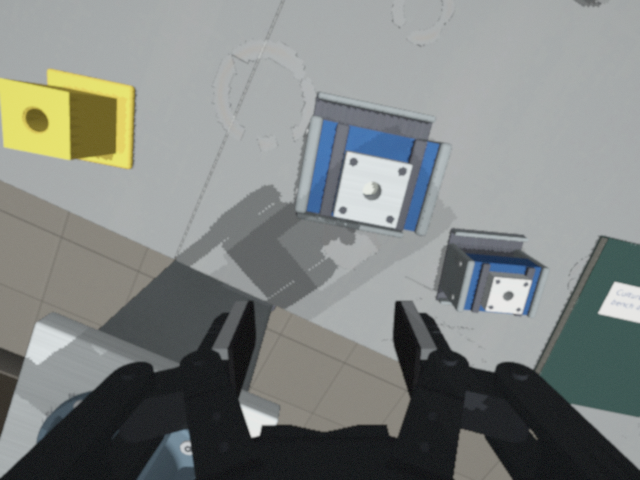

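View pics/w2.png

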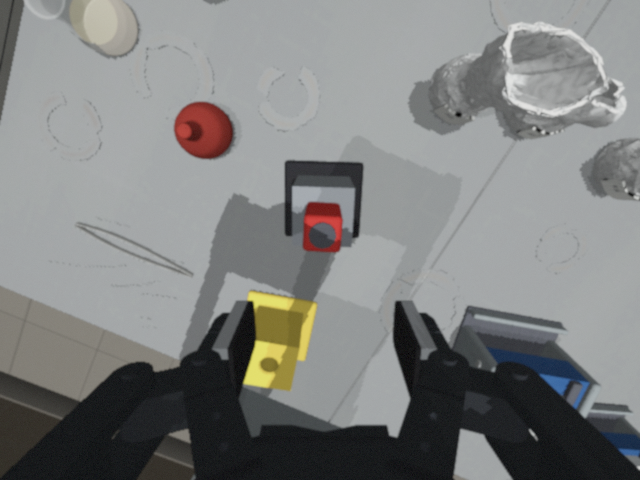

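w1 shows the larger jig with its hole at (372,190), the smaller jig at (508,295) and the yellow stand at left. w2 shows the red handle with its button at (322,235), between the fingers and nearly aligned with them.

```bash
python3 - <<'E'
from h import *
T1=np.load("pics/w1.npy");T2=np.load("pics/w2.npy")
a=cv2.imread("pics/w1.png");b=cv2.imread("pics/w2.png")
cv2.imwrite("pics/c1.png",cv2.resize(a[85:245,290:460],None,fx=3.5,fy=3.5,interpolation=cv2.INTER_CUBIC))
cv2.imwrite("pics/c2.png",cv2.resize(b[150:270,270:380],None,fx=5,fy=5,interpolation=cv2.INTER_CUBIC))
h=cv2.cvtColor(b,cv2.COLOR_BGR2HSV)
m=((h[...,0]<8)|(h[...,0]>172))&(h[...,1]>140)&(h[...,2]>60)
m=m.astype(np.uint8);m[:150]=0
# bright (top face) 
c=max(cv2.findContours(m,0,2)[0],key=cv2.contourArea);print(cv2.minAreaRect(c),cv2.boundingRect(c))
print("button", onplane("wrist",(322,235),.129,T2))
print("hole w1", onplane("wrist",(372,190),.099,T1))
E
```

```text
((322.5, 227.0), (48.0, 37.0), 90.0) (304, 203, 38, 49)
button [0.5626 0.1834 0.129 ]
hole w1 [ 0.4809 -0.0972  0.099 ]
```

View pics/c1.png

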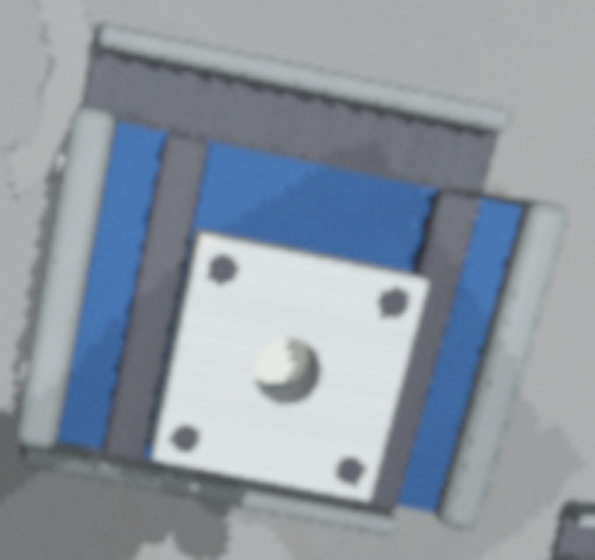

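View pics/c2.png

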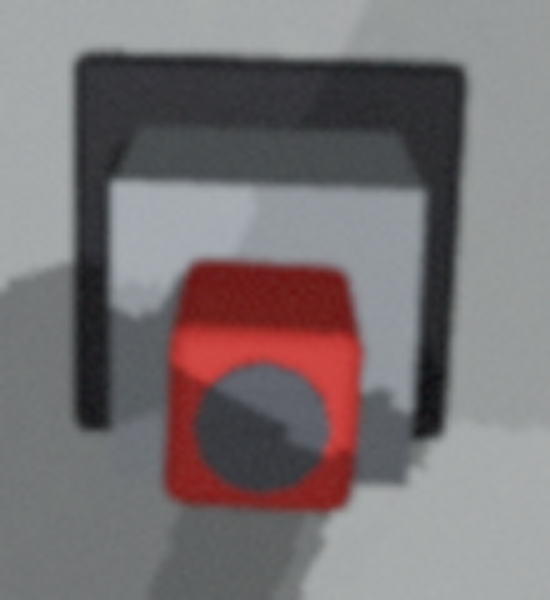

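```bash
python3 -m handwheel '[{"grip":6.0,"linear":[0.4,-0.1,3],"rotation":[0,0,2.5]},{"grip":6.0,"linear":[0.4,-0.1,6],"rotation":[0,0,2.5]},{"grip":6.0,"linear":[0.4,-0.1,9],"rotation":[0,0,2.5]},{"grip":6.0,"linear":[0.4,-0.1,11.5],"rotation":[0,0,2.5]},{"grip":6.0,"linear":[0.4,-0.1,13.5],"rotation":[0,0,2.5]},{"grip":6.0,"linear":[0.4,-0.1,14.5],"rotation":[0,0,2.5]},{"grip":6.0,"linear":[0.4,-0.1,14.5],"rotation":[0,0,2.5]},{"grip":6.0,"linear":[0.4,-0.1,14.5],"rotation":[0,0,2.5]}]'; python3 -c "
from h import *
im,T=snap('wrist','w3');print(T);im,T=snap('side','s3')"
```

```text
time_s: 2.75
eef_pos: [0.5617, 0.1822, 0.0869]
eef_rot: [0.0, 0.976, 0.216, 0.0]
wrist_force: [1.2, 0.3, 0.0]
opening: 0.703
[[ 0.9066  0.422   0.      0.5617]
 [ 0.422  -0.9066 -0.      0.1822]
 [ 0.      0.0001 -1.      0.0869]
 [ 0.      0.      0.      1.    ]]
```

View pics/w3.png

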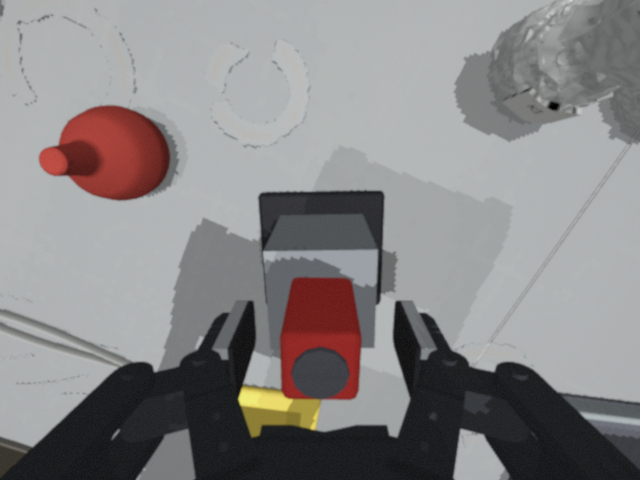

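View pics/s3.png

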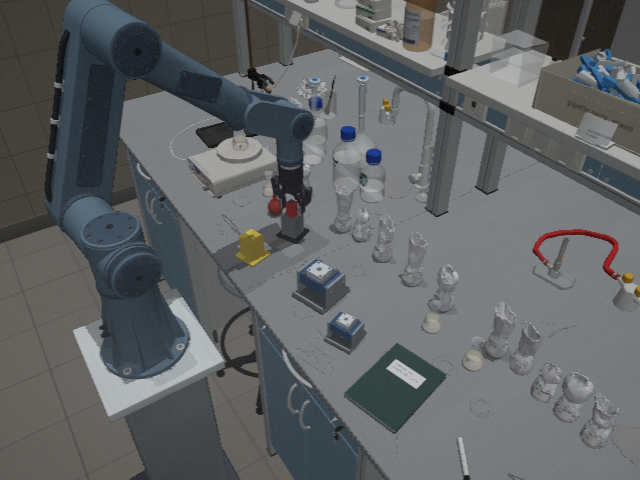

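w3: the handle is between the pads, button at (320,372), sides parallel to the pads. s3: the gripper is at the stand (290,215) and the jig's bush is visible at (321,271).

```bash
python3 - <<'E'
from h import *
T=np.load("pics/w3.npy")
p=onplane("wrist",(320,372),.129,T);print(p,(np.linalg.inv(T)@np.append(p,1))[:3])
s=cv2.imread("pics/s3.png");cv2.imwrite("pics/cs3.png",cv2.resize(s[250:315,285:355],None,fx=8,fy=8,interpolation=cv2.INTER_CUBIC))
E
python3 -m handwheel '[{"grip":2.0,"linear":[0,0,0],"rotation":[0,0,0]},{"grip":1.5,"linear":[0,0,0],"rotation":[0,0,0]},{"grip":1.5,"linear":[0,0,0],"rotation":[0,0,0]},{"grip":1.5,"linear":[0,0,0],"rotation":[0,0,0]},{"grip":1.5,"linear":[0,0,0],"rotation":[0,0,0]},{"grip":1.5,"linear":[0,0,0],"rotation":[0,0,0]},{"grip":1.5,"linear":[0,0,0],"rotation":[0,0,0]}]'
```

```text
[0.5631 0.1836 0.129 ] [ 0.0019 -0.0007 -0.0421]
time_s: 3.43
eef_pos: [0.5624, 0.1832, 0.0876]
eef_rot: [0.0, 0.976, 0.217, 0.001]
wrist_force: [-1.4, -0.8, 6.1]
opening: 0.321
```

View pics/cs3.png

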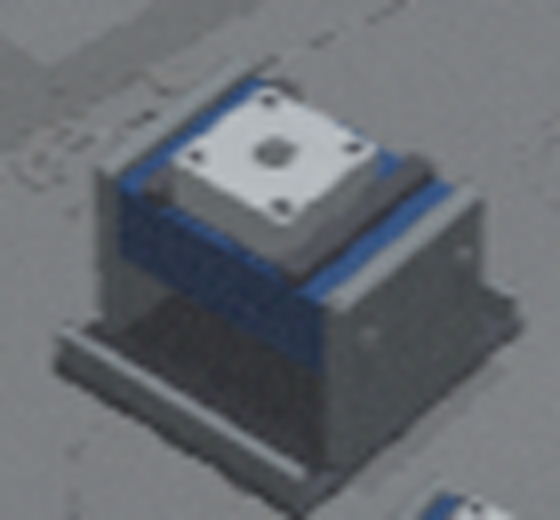

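```bash
python3 -m handwheel '[{"grip":1.5,"linear":[0,0,-1],"rotation":[0,0,0]},{"grip":1.5,"linear":[0,0,-3],"rotation":[0,0,0]},{"grip":1.5,"linear":[0,0,-5.5],"rotation":[0,0,0]},{"grip":1.5,"linear":[0,0,-8],"rotation":[0,0,0]},{"grip":1.5,"linear":[0,0,-10.5],"rotation":[0,0,0]},{"grip":1.5,"linear":[0,0,-12],"rotation":[0,0,0]},{"grip":1.5,"linear":[0,0,-12],"rotation":[0,0,0]}]'
python3 - <<'E'
from h import *
im,T=snap('wrist','w4');print(T)
s=np.array([275,152])/8+[285,250]
t=np.array([257,250])/5.5+[335,220]
print("side",onplane("side",s,.099),"top",onplane("top",t,.099))
w=np.array([287,370])/3.5+[290,85];print("w1",onplane("wrist",w,.099,np.load("pics/w1.npy")))
print(status.get_obs()['wrist_force'])
E
```

```text
time_s: 4.02
eef_pos: [0.5637, 0.1835, 0.2109]
eef_rot: [0.0, 0.976, 0.217, 0.004]
wrist_force: [0.4, 0.5, -1.6]
opening: 0.322
[[ 0.9059  0.4234  0.0071  0.5637]
 [ 0.4234 -0.9059  0.0008  0.1835]
 [ 0.0068  0.0022 -1.      0.2109]
 [ 0.      0.      0.      1.    ]]
side [ 0.4783 -0.0994  0.099 ] top [ 0.4786 -0.0983  0.099 ]
w1 [ 0.4804 -0.0974  0.099 ]
[ 0.3639 -0.433  -2.1304]
```

View pics/w4.png

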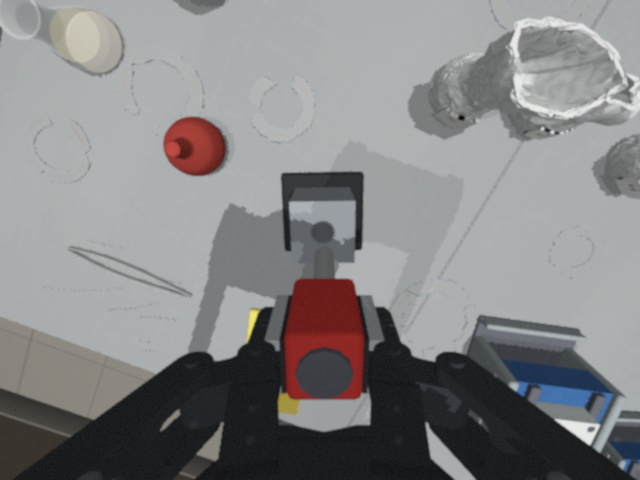

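w4: the rod is held straight between the pads. The shaft tip is at about (323,250) and the empty stand hole at (322,232).

```bash
python3 -m handwheel '[{"grip":1.5,"linear":[-1.5,1.7,0],"rotation":[0,0,0]},{"grip":1.5,"linear":[-3.8,4.2,0],"rotation":[0,0,0]},{"grip":1.5,"linear":[-6.2,6.9,0],"rotation":[0,0,0]},{"grip":1.5,"linear":[-8.6,9.6,0],"rotation":[0,0,0]},{"grip":1.5,"linear":[-11,12.3,0],"rotation":[0,0,0]},{"grip":1.5,"linear":[-13.4,15,0],"rotation":[0,0,0]},{"grip":1.5,"linear":[-15.8,17.7,0],"rotation":[0,0,0]},{"grip":1.5,"linear":[-18,20,0.5],"rotation":[0,0,0]},{"grip":1.5,"linear":[-19.3,21.4,1],"rotation":[0,0,0]},{"grip":1.5,"linear":[-19.8,22,1],"rotation":[0,0,0]},{"grip":1.5,"linear":[-19.8,22,1],"rotation":[0,0,0]},{"grip":1.5,"linear":[-19.8,22,1],"rotation":[0,0,0]}]'
python3 - <<'E'
from h import *
im,T=snap('wrist','w5');print(T)
print(status.get_obs()['wrist_force'])
cv2.imwrite("pics/c5.png",cv2.resize(im[150:320,230:420],None,fx=4,fy=3.5*8/7,interpolation=cv2.INTER_CUBIC)[:600])
s,_=snap('side','s5');cv2.imwrite("pics/cs5.png",cv2.resize(s[215:315,270:370],None,fx=6,fy=6,interpolation=cv2.INTER_CUBIC))
E
```

```text
time_s: 5.07
eef_pos: [0.4748, -0.0995, 0.1954]
eef_rot: [-0.001, 0.976, 0.216, -0.001]
wrist_force: [0.6, 1.0, -1.4]
opening: 0.321
[[ 0.9064  0.4223 -0.0014  0.4748]
 [ 0.4223 -0.9064  0.0013 -0.0995]
 [-0.0007 -0.0018 -1.      0.1954]
 [ 0.      0.      0.      1.    ]]
[-0.6071  0.4461 -2.9409]
```

View pics/c5.png

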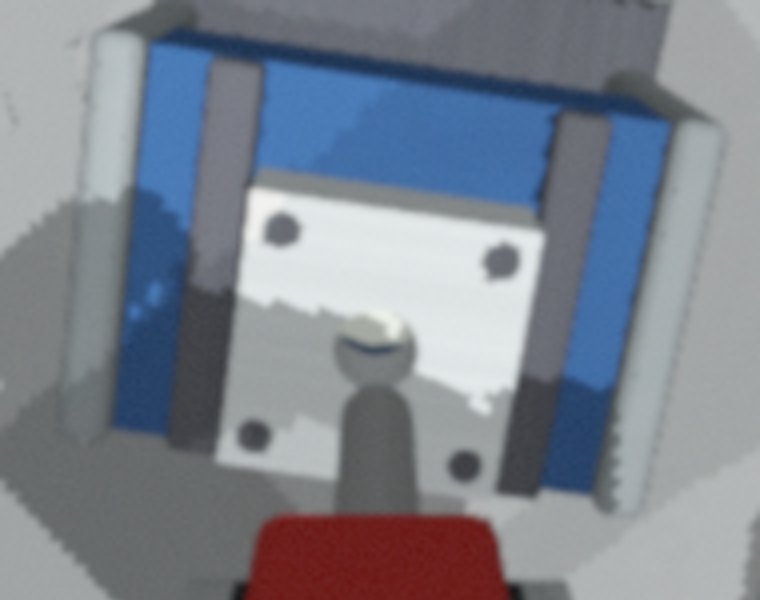

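View pics/cs5.png

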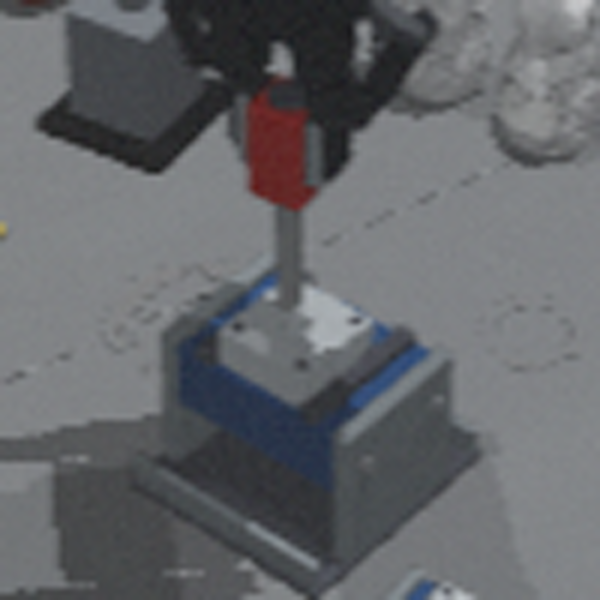

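c5: the hole's centre is at about crop (376,350), and the rod's tip is just in front of it with its upper rim at row 385. cs5 shows the rod above the bush. Both columns agree.

```bash
python3 - <<'E'
from h import *
T=np.load("pics/w5.npy");Ti=np.linalg.inv(T)
c=lambda u:np.array(u)/4+[230,150]
for zt in (.1138,.1158,.1178):
    e=onplane("wrist",c((376,385)),zt,T); te=(Ti@np.append(e,1))[:3]; print("rim tool",te,"tip centre tool x",te[0]-.0057)
h=np.array([onplane("wrist",c(u),.099,T) for u in [(335,350),(416,350),(376,313)]])
th=[(Ti@np.append(p,1))[:3] for p in h];print(np.array(th))
print("hole centre tool:", (th[0][0]+0*1), "from top edge", th[2][0]-.0075, "world", h.mean(0))
# bush corners
C=np.array([onplane("wrist",c(u),.099,T) for u in [(250,187),(543,232),(215,462)]]);print(C, np.linalg.norm(C[1]-C[0]),np.linalg.norm(C[2]-C[0]),(C[1]+C[2])/2)
# screws
S=np.array([onplane("wrist",c(u),.099,T) for u in [(282,230),(501,262),(254,435),(465,466)]]);print("screw mean",S.mean(0),(Ti@np.append(S.mean(0),1))[:3])
d=S[0]-S[2];print("rail dir",np.degrees(np.arctan2(d[1],d[0])))
E
```

```text
rim tool [0.0042 0.0007 0.0816] tip centre tool x -0.001532427513965002
rim tool [0.0049 0.0007 0.0796] tip centre tool x -0.0008468284861554883
rim tool [0.0055 0.0007 0.0776] tip centre tool x -0.0001612294583460301
[[ 0.0056 -0.0064  0.0964]
 [ 0.0056  0.0077  0.0964]
 [ 0.0123  0.0007  0.0964]]
hole centre tool: 0.00556753336456034 from top edge 0.004799248293483112 world [ 0.4821 -0.0967  0.099 ]
[[ 0.4972 -0.0663  0.099 ]
 [ 0.5112 -0.1146  0.099 ]
 [ 0.4487 -0.0804  0.099 ]] 0.0502919104492469 0.05051562680085507 [ 0.48   -0.0975  0.099 ]
screw mean [ 0.4799 -0.0977  0.099 ] [0.0054 0.0007 0.0964]
rail dir 16.1860104352931
```

```bash
python3 -m handwheel '[{"grip":1.5,"linear":[0.6,0,0.4],"rotation":[0,0,0]},{"grip":1.5,"linear":[0.6,0,0.8],"rotation":[0,0,0]},{"grip":1.5,"linear":[0.6,0,1.1],"rotation":[0,0,0]},{"grip":1.5,"linear":[0.6,0,1.2],"rotation":[0,0,0]},{"grip":1.5,"linear":[0.6,0,1.2],"rotation":[0,0,0]}]'
python3 - <<'E'
from h import *
im,T=snap('wrist','w6');print(T)
print(status.get_obs()['wrist_force'])
cv2.imwrite("pics/c6.png",cv2.resize(im[190:310,260:390],None,fx=6,fy=6,interpolation=cv2.INTER_CUBIC)[:600])
s,_=snap('side','s6');cv2.imwrite("pics/cs6.png",cv2.resize(s[235:305,285:355],None,fx=8,fy=8,interpolation=cv2.INTER_CUBIC))
E
```

```text
time_s: 5.58
eef_pos: [0.4804, -0.097, 0.1836]
eef_rot: [-0.0, 0.976, 0.217, -0.0]
wrist_force: [0.7, -0.7, -1.5]
opening: 0.319
[[ 0.9058  0.4238 -0.0011  0.4804]
 [ 0.4238 -0.9058  0.0005 -0.097 ]
 [-0.0008 -0.0009 -1.      0.1836]
 [ 0.      0.      0.      1.    ]]
[-0.1082 -0.0559 -1.7818]
```

View pics/c6.png

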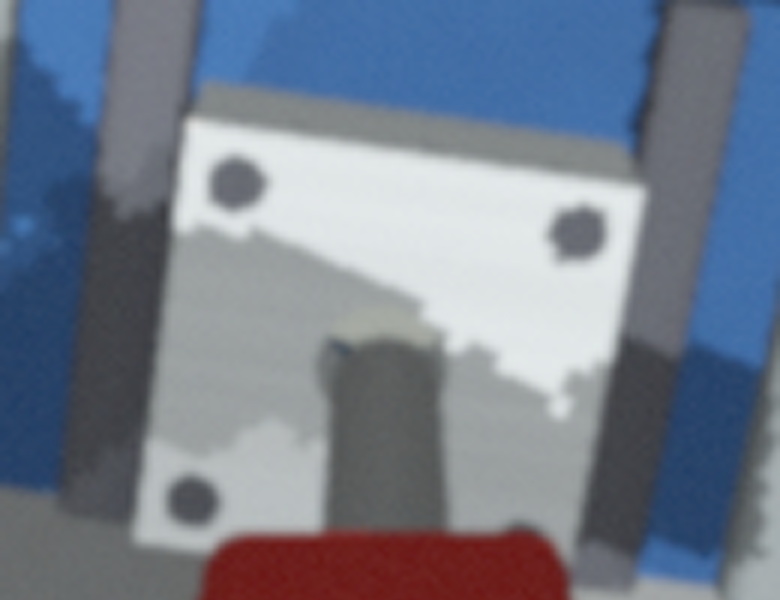

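View pics/cs6.png

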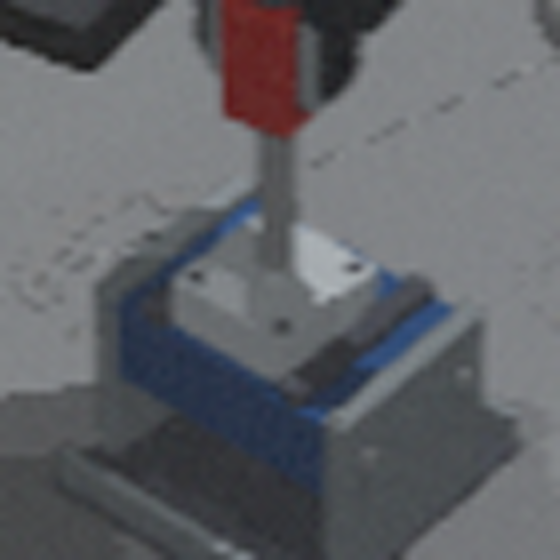

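c6: the tip sits over the hole. The shaft axis is at crop column 386, the upper rim at row 343, and the hole's upper edge at row 307 spanning columns 320–446. cs6 agrees, with the tip just above the hole.

```bash
python3 - <<'E'
from h import *
T=np.load("pics/w6.npy");Ti=np.linalg.inv(T)
c=lambda u:np.array(u)/6+[260,190]
tl=lambda u,z:(Ti@np.append(onplane("wrist",c(u),z,T),1))[:3]
for zt in (.102,.104,.106): print("tip centre tool",tl((386,343),zt)-[.0057,0,0])
print("hole top edge -7.5",tl((383,307),.099)-[.0075,0,0], "L",tl((320,366),.099),"R",tl((446,366),.099))
s=[tl(u,.099) for u in [(237,183),(578,233),(192,499)]];print("screws mid",(s[1]+s[2])/2, np.linalg.norm(s[0]-s[1]),np.linalg.norm(s[0]-s[2]))
E
```

```text
tip centre tool [-0.0022  0.001   0.0816]
tip centre tool [-0.0015  0.0009  0.0796]
tip centre tool [-0.0008  0.0009  0.0776]
hole top edge -7.5 [-0.0008  0.0006  0.0846] L [-0.0003 -0.0065  0.0846] R [-0.0003  0.0077  0.0846]
screws mid [-0.0006  0.0004  0.0846] 0.037822708129072215 0.03788644295970587
```

```bash
python3 -m handwheel '[{"grip":1.5,"linear":[0.07,-0.03,0.1],"rotation":[0,0,0]},{"grip":1.5,"linear":[0.07,-0.03,0.3],"rotation":[0,0,0]},{"grip":1.5,"linear":[0.07,-0.03,0.45],"rotation":[0,0,0]},{"grip":1.5,"linear":[0.07,-0.03,0.55],"rotation":[0,0,0]},{"grip":1.5,"linear":[0.07,-0.03,0.6],"rotation":[0,0,0]}]'
python3 -c "
from h import *
o=status.get_obs();print(pose(o)[:3],o['wrist_force'],o['torque'])"
```

```text
time_s: 6.1
eef_pos: [0.4811, -0.0969, 0.1781]
eef_rot: [-0.0, 0.976, 0.217, -0.0]
wrist_force: [0.1, -0.2, -1.7]
opening: 0.318
[[ 0.9061  0.4231 -0.0003  0.4811]
 [ 0.4231 -0.9061  0.0001 -0.0969]
 [-0.0002 -0.0002 -1.      0.1781]] [ 0.129  -0.2235 -1.6616] [ 0.0132  0.0402 -0.0099]
```

No contact so far; the tip should be at 98.5 mm. I'll ease down in 1 mm steps.

```bash
python3 -m handwheel '[{"grip":1.5,"linear":[0,0,0.1],"rotation":[0,0,0]},{"grip":1.5,"linear":[0,0,0.15],"rotation":[0,0,0]},{"grip":1.5,"linear":[0,0,0.2],"rotation":[0,0,0]},{"grip":1.5,"linear":[0,0,0.2],"rotation":[0,0,0]}]'
python3 -c "
from h import *
o=status.get_obs();print(pose(o)[:3],o['wrist_force'],o['torque'])
im,T=snap('wrist','w7')
cv2.imwrite('pics/c7.png',cv2.resize(im[190:310,260:390],None,fx=6,fy=6,interpolation=cv2.INTER_CUBIC)[:600])"
```

```text
time_s: 6.43
eef_pos: [0.4812, -0.0969, 0.1762]
eef_rot: [-0.0, 0.976, 0.217, -0.0]
wrist_force: [-0.2, -0.2, -2.1]
opening: 0.321
[[ 0.9061  0.4231 -0.0001  0.4812]
 [ 0.4231 -0.9061  0.0001 -0.0969]
 [-0.     -0.0001 -1.      0.1762]] [-0.2254 -0.2005 -2.0976] [ 0.0062  0.0164 -0.0073]
```

View pics/c7.png

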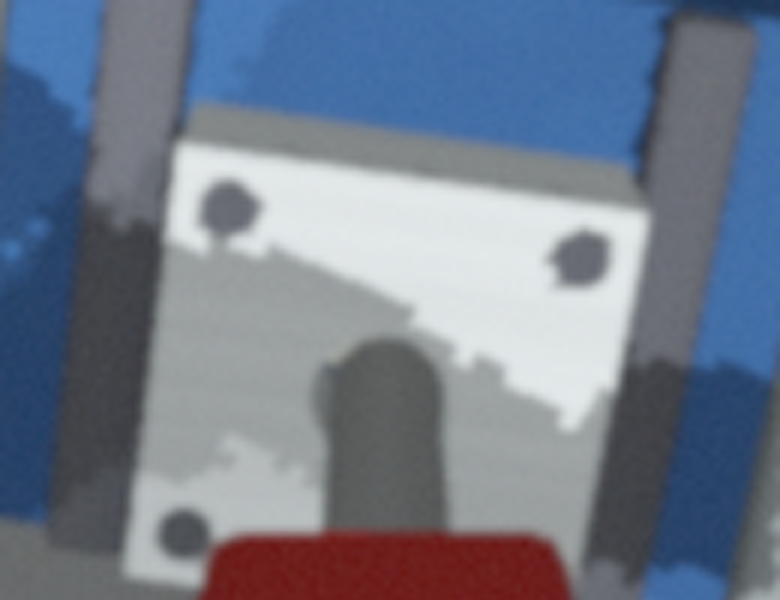

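c7: the shaft (columns 328–441, rim at row 340) is centred in the hole (centre about (383,394) in the face plane). Force is unchanged, so the tip is entering cleanly.

```bash
python3 -m handwheel '[{"grip":1.5,"linear":[0,0,0.1],"rotation":[0,0,0]},{"grip":1.5,"linear":[0,0,0.2],"rotation":[0,0,0]},{"grip":1.5,"linear":[0,0,0.3],"rotation":[0,0,0]},{"grip":1.5,"linear":[0,0,0.3],"rotation":[0,0,0]}]'
python3 -c "
from h import *
o=status.get_obs();print(pose(o)[:3,3],o['wrist_force'],o['torque'])"
python3 -m handwheel '[{"grip":1.5,"linear":[0,0,0.15],"rotation":[0,0,0]},{"grip":1.5,"linear":[0,0,0.3],"rotation":[0,0,0]},{"grip":1.5,"linear":[0,0,0.3],"rotation":[0,0,0]}]'
python3 -c "
from h import *
o=status.get_obs();print(pose(o)[:3,3],o['wrist_force'],o['torque'])"
```

```text
time_s: 6.82
eef_pos: [0.481, -0.0968, 0.173]
eef_rot: [-0.0, 0.976, 0.217, -0.0]
wrist_force: [-0.1, 0.5, -2.1]
opening: 0.321
[ 0.481  -0.0968  0.173 ] [-0.1063  0.4798 -2.0889] [ 0.02   -0.0063  0.0025]
time_s: 7.07
eef_pos: [0.481, -0.0968, 0.1699]
eef_rot: [-0.0, 0.976, 0.217, -0.0]
wrist_force: [0.5, 0.6, -1.8]
opening: 0.319
[ 0.481  -0.0968  0.1699] [ 0.5187  0.6317 -1.8293] [ 0.0254 -0.021  -0.0551]
```

The tip is about 9 mm inside the bush with no contact. I'll continue to just above the plug.

```bash
python3 -m handwheel '[{"grip":1.5,"linear":[0,0,0.25],"rotation":[0,0,0]},{"grip":1.5,"linear":[0,0,0.5],"rotation":[0,0,0]},{"grip":1.5,"linear":[0,0,0.75],"rotation":[0,0,0]},{"grip":1.5,"linear":[0,0,1.0],"rotation":[0,0,0]},{"grip":1.5,"linear":[0,0,1.25],"rotation":[0,0,0]},{"grip":1.5,"linear":[0,0,1.4],"rotation":[0,0,0]},{"grip":1.5,"linear":[0,0,1.5],"rotation":[0,0,0]},{"grip":1.5,"linear":[0,0,1.5],"rotation":[0,0,0]}]'
python3 -c "
from h import *
o=status.get_obs();print(pose(o)[:3],o['wrist_force'],o['torque'])"
```

```text
time_s: 7.73
eef_pos: [0.481, -0.0969, 0.155]
eef_rot: [-0.0, 0.976, 0.217, -0.0]
wrist_force: [0.3, 0.8, -2.4]
opening: 0.321
[[ 0.9061  0.4231 -0.0005  0.481 ]
 [ 0.4231 -0.9061  0.0002 -0.0969]
 [-0.0003 -0.0004 -1.      0.155 ]] [ 0.311   0.8041 -2.3928] [-0.0116 -0.0102  0.05  ]
```

```bash
python3 -m handwheel '[{"grip":1.5,"linear":[0,0,0.15],"rotation":[0,0,0]},{"grip":1.5,"linear":[0,0,0.25],"rotation":[0,0,0]},{"grip":1.5,"linear":[0,0,0.35],"rotation":[0,0,0]},{"grip":1.5,"linear":[0,0,0.4],"rotation":[0,0,0]},{"grip":1.5,"linear":[0,0,0.4],"rotation":[0,0,0]}]'
python3 -c "
from h import *
o=status.get_obs();print(pose(o)[:3,3],o['wrist_force'],o['torque'])"
python3 -m handwheel '[{"grip":1.5,"linear":[0,0,0.1],"rotation":[0,0,0]},{"grip":1.5,"linear":[0,0,0.2],"rotation":[0,0,0]},{"grip":1.5,"linear":[0,0,0.2],"rotation":[0,0,0]}]'
python3 -c "
from h import *
o=status.get_obs();print(pose(o)[:3,3],o['wrist_force'],o['torque'])"
```

```text
time_s: 8.15
eef_pos: [0.4811, -0.0969, 0.1512]
eef_rot: [-0.0, 0.976, 0.217, -0.0]
wrist_force: [-0.5, -0.5, -2.3]
opening: 0.323
[ 0.4811 -0.0969  0.1512] [-0.5235 -0.5063 -2.2861] [-0.0057 -0.0059 -0.0065]
time_s: 8.4
eef_pos: [0.4814, -0.0969, 0.1497]
eef_rot: [0.0, 0.976, 0.217, 0.0]
wrist_force: [-1.2, 0.7, 3.2]
opening: 0.319
[ 0.4814 -0.0969  0.1497] [-1.2454  0.7378  3.2485] [ 0.2328  0.3272 -0.0181]
```

```bash
for i in 1; do python3 -m handwheel '[{"grip":1.5,"linear":[0,0,0.05],"rotation":[0,0,0]},{"grip":1.5,"linear":[0,0,0.1],"rotation":[0,0,0]},{"grip":1.5,"linear":[0,0,0.1],"rotation":[0,0,0]}]';done
python3 -m handwheel '[{"grip":1.5,"linear":[0,0,0.05],"rotation":[0,0,0]},{"grip":1.5,"linear":[0,0,0.1],"rotation":[0,0,0]}]'
python3 -c "
from h import *
o=status.get_obs();print(pose(o)[:3],o['wrist_force'],o['torque'])"
```

```text
time_s: 8.65
eef_pos: [0.4811, -0.097, 0.1485]
eef_rot: [0.0, 0.976, 0.217, -0.0]
wrist_force: [-2.3, -0.0, 4.5]
opening: 0.321
time_s: 8.82
eef_pos: [0.4812, -0.0973, 0.1479]
eef_rot: [0.0, 0.976, 0.217, -0.0]
wrist_force: [-5.3, -0.6, 8.0]
opening: 0.317
[[ 0.906   0.4234 -0.0001  0.4812]
 [ 0.4234 -0.906  -0.0009 -0.0973]
 [-0.0004  0.0008 -1.      0.1479]] [-5.2529 -0.5799  8.0461] [-0.0606  0.9976  0.0365]
```

```bash

python3 -m handwheel '[{"grip":1.5,"linear":[-0.03,0,0.05],"rotation":[0,0,0]},{"grip":1.5,"linear":[-0.03,0,0.1],"rotation":[0,0,0]}]'
python3 -m handwheel '[{"grip":1.5,"linear":[0,0,0.05],"rotation":[0,0,0]},{"grip":1.5,"linear":[0,0,0.1],"rotation":[0,0,0]}]'
python3 -c "
from h import *
o=status.get_obs();print(pose(o)[:3],o['wrist_force'],o['torque'])"
```

```text
time_s: 8.98
eef_pos: [0.4811, -0.0976, 0.147]
eef_rot: [0.001, 0.976, 0.217, -0.0]
wrist_force: [-3.9, -0.9, 7.7]
opening: 0.321
time_s: 9.15
eef_pos: [0.4811, -0.0978, 0.1461]
eef_rot: [0.001, 0.976, 0.217, -0.0]
wrist_force: [-3.3, -1.5, 10.0]
opening: 0.316
[[ 0.9059  0.4234  0.0003  0.4811]
 [ 0.4234 -0.9059 -0.0017 -0.0978]
 [-0.0004  0.0017 -1.      0.1461]] [-3.2534 -1.5454  9.9934] [-0.2433  0.9624 -0.0106]
```

```bash

python3 -m handwheel '[{"grip":1.5,"linear":[0,0,0.05],"rotation":[0,0,0]},{"grip":1.5,"linear":[0,0,0.1],"rotation":[0,0,0]}]'
python3 -m handwheel '[{"grip":1.5,"linear":[0,0,0.05],"rotation":[0,0,0]},{"grip":1.5,"linear":[0,0,0.1],"rotation":[0,0,0]}]'
python3 -c "
from h import *
o=status.get_obs();print(pose(o)[:3],o['wrist_force'],o['torque'])
im,T=snap('wrist','w8')
cv2.imwrite('pics/c8.png',cv2.resize(im[190:310,260:390],None,fx=6,fy=6,interpolation=cv2.INTER_CUBIC)[:600])"
```

```text
time_s: 9.32
eef_pos: [0.4811, -0.0979, 0.1452]
eef_rot: [0.001, 0.976, 0.217, -0.0]
wrist_force: [-3.1, -0.7, 8.5]
opening: 0.319
time_s: 9.48
eef_pos: [0.481, -0.098, 0.1441]
eef_rot: [0.001, 0.976, 0.217, -0.0]
wrist_force: [-3.7, -1.2, 9.9]
opening: 0.319
[[ 0.9059  0.4235 -0.0001  0.481 ]
 [ 0.4235 -0.9059 -0.002  -0.098 ]
 [-0.0009  0.0018 -1.      0.1441]] [-3.7239 -1.2035  9.9295] [-0.4407  1.1735  0.0168]
```

View pics/w8.png

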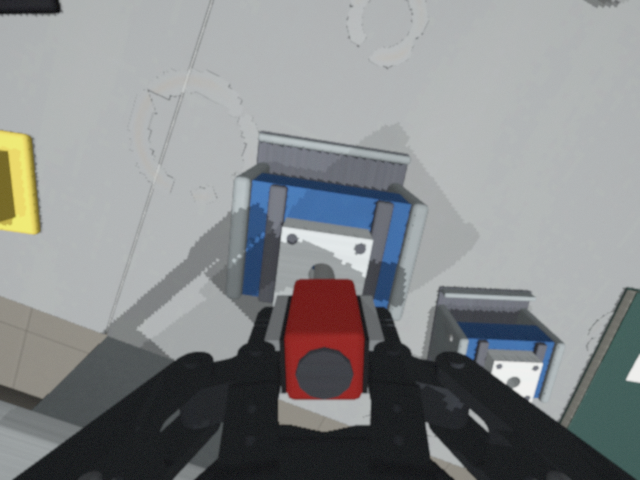

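w8: the handle is unchanged in the grip (button at (323,372)) and the shaft runs into the hole at (320,275). Force is steady at about 12 N, so I'll keep pushing.

```bash

python3 -m handwheel '[{"grip":1.5,"linear":[0,0,0.07],"rotation":[0,0,0]},{"grip":1.5,"linear":[0,0,0.14],"rotation":[0,0,0]},{"grip":1.5,"linear":[0,0,0.2],"rotation":[0,0,0]}]'
python3 -m handwheel '[{"grip":1.5,"linear":[0,0,0.07],"rotation":[0,0,0]},{"grip":1.5,"linear":[0,0,0.14],"rotation":[0,0,0]},{"grip":1.5,"linear":[0,0,0.2],"rotation":[0,0,0]}]'
python3 -c "
from h import *
o=status.get_obs();print(pose(o)[:3],o['wrist_force'],o['torque'])"
```

```text
time_s: 9.78
eef_pos: [0.4807, -0.0981, 0.1424]
eef_rot: [0.001, 0.976, 0.217, -0.001]
wrist_force: [-7.3, -1.4, 13.8]
opening: 0.32
time_s: 10.03
eef_pos: [0.4809, -0.0981, 0.1409]
eef_rot: [0.001, 0.976, 0.217, -0.0]
wrist_force: [-6.4, -0.9, 14.8]
opening: 0.313
[[ 0.9059  0.4235 -0.0005  0.4809]
 [ 0.4235 -0.9059 -0.0021 -0.0981]
 [-0.0013  0.0017 -1.      0.1409]] [-6.4357 -0.9178 14.767 ] [-0.2686  1.81    0.0261]
```

```bash

python3 -m handwheel '[{"grip":1.5,"linear":[-0.05,0,0.03],"rotation":[0,0,0]},{"grip":1.5,"linear":[-0.05,0,0.06],"rotation":[0,0,0]},{"grip":1.5,"linear":[-0.05,0,0.06],"rotation":[0,0,0]}]'
python3 -c "
from h import *
o=status.get_obs();print(pose(o)[:3],o['wrist_force'],o['torque'])
im,T=snap('wrist','w9')
def bb(n):
    b=cv2.imread('pics/%s.png'%n);h=cv2.cvtColor(b,cv2.COLOR_BGR2HSV)
    m=(((h[...,0]<8)|(h[...,0]>172))&(h[...,1]>140)&(h[...,2]>50)).astype(np.uint8);m[:260]=0
    c=max(cv2.findContours(m,0,2)[0],key=cv2.contourArea);return cv2.boundingRect(c)
for n in ('w4','w5','w6','w7','w8','w9'): print(n,bb(n))
s,_=snap('side','s9');cv2.imwrite('pics/cs9.png',cv2.resize(s[225:320,280:360],None,fx=6,fy=6,interpolation=cv2.INTER_CUBIC))
"
```

```text
time_s: 10.28
eef_pos: [0.4807, -0.098, 0.1398]
eef_rot: [0.001, 0.976, 0.217, 0.0]
wrist_force: [-3.7, -1.0, 9.8]
opening: 0.317
[[ 0.906   0.4234  0.0004  0.4807]
 [ 0.4234 -0.906  -0.0015 -0.098 ]
 [-0.0003  0.0016 -1.      0.1398]] [-3.6912 -0.9994  9.8094] [-0.0948  1.0192 -0.0098]
w4 (284, 279, 81, 120)
w5 (284, 279, 81, 120)
w6 (284, 279, 81, 120)
w7 (284, 279, 81, 120)
w8 (284, 280, 81, 119)
w9 (284, 280, 81, 119)
```

View pics/cs9.png

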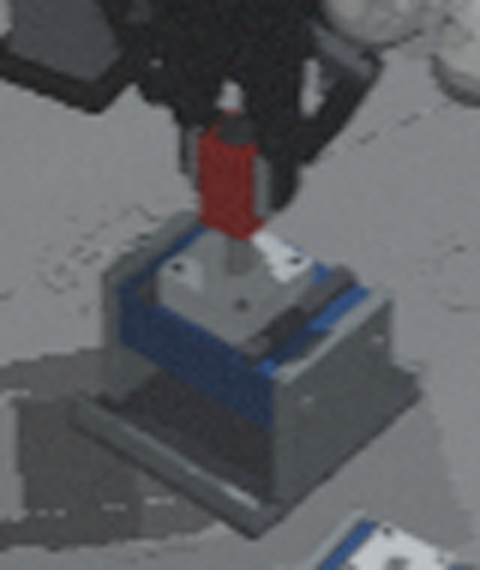

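The rod hasn't slipped in the grip: the handle box is the same to 1 px. It is well down in the bush and the force has dropped back to about 12 N.

```bash

python3 -m handwheel '[{"grip":1.5,"linear":[0,0,0.06],"rotation":[0,0,0]},{"grip":1.5,"linear":[0,0,0.12],"rotation":[0,0,0]},{"grip":1.5,"linear":[0,0,0.18],"rotation":[0,0,0]},{"grip":1.5,"linear":[0,0,0.2],"rotation":[0,0,0]}]'
python3 -m handwheel '[{"grip":1.5,"linear":[-0.03,0,0.06],"rotation":[0,0,0]},{"grip":1.5,"linear":[-0.03,0,0.12],"rotation":[0,0,0]},{"grip":1.5,"linear":[-0.03,0,0.18],"rotation":[0,0,0]},{"grip":1.5,"linear":[-0.03,0,0.2],"rotation":[0,0,0]}]'
python3 -c "
from h import *
o=status.get_obs();print(pose(o)[:3],o['wrist_force'],o['torque'])"
```

```text
time_s: 10.72
eef_pos: [0.4811, -0.0976, 0.1374]
eef_rot: [0.001, 0.976, 0.217, 0.001]
wrist_force: [-1.5, 1.1, 5.6]
opening: 0.32
time_s: 11.05
eef_pos: [0.4811, -0.0976, 0.1355]
eef_rot: [0.001, 0.976, 0.217, 0.001]
wrist_force: [-0.2, 1.2, 6.9]
opening: 0.323
[[ 0.9061  0.4231  0.0021  0.4811]
 [ 0.4232 -0.9061 -0.0006 -0.0976]
 [ 0.0016  0.0015 -1.      0.1355]] [-0.1524  1.1578  6.8677] [0.2217 0.2158 0.0173]
```

```bash

python3 -m handwheel '[{"grip":1.5,"linear":[0,0,0.06],"rotation":[0,0,0]},{"grip":1.5,"linear":[0,0,0.12],"rotation":[0,0,0]},{"grip":1.5,"linear":[0,0,0.18],"rotation":[0,0,0]},{"grip":1.5,"linear":[0,0,0.24],"rotation":[0,0,0]}]'
python3 -m handwheel '[{"grip":1.5,"linear":[0,0,0.06],"rotation":[0,0,0]},{"grip":1.5,"linear":[0,0,0.12],"rotation":[0,0,0]},{"grip":1.5,"linear":[0,0,0.18],"rotation":[0,0,0]},{"grip":1.5,"linear":[0,0,0.24],"rotation":[0,0,0]}]'
python3 -c "
from h import *
o=status.get_obs();print(pose(o)[:3],o['wrist_force'],o['torque'])"
```

```text
time_s: 11.38
eef_pos: [0.4812, -0.0976, 0.1332]
eef_rot: [0.001, 0.976, 0.217, 0.001]
wrist_force: [-1.7, 2.0, 6.9]
opening: 0.324
time_s: 11.72
eef_pos: [0.4812, -0.0975, 0.1307]
eef_rot: [0.0, 0.976, 0.217, 0.001]
wrist_force: [0.0, 1.1, 6.8]
opening: 0.324
[[ 0.9061  0.4231  0.0024  0.4812]
 [ 0.4231 -0.9061 -0.0004 -0.0975]
 [ 0.002   0.0014 -1.      0.1307]] [0.0257 1.0869 6.7685] [ 0.2956  0.0584 -0.0458]
```

```bash

python3 -m handwheel '[{"grip":1.5,"linear":[0,0,0.06],"rotation":[0,0,0]},{"grip":1.5,"linear":[0,0,0.12],"rotation":[0,0,0]},{"grip":1.5,"linear":[0,0,0.18],"rotation":[0,0,0]},{"grip":1.5,"linear":[0,0,0.24],"rotation":[0,0,0]}]'
python3 -m handwheel '[{"grip":1.5,"linear":[0,0,0.06],"rotation":[0,0,0]},{"grip":1.5,"linear":[0,0,0.12],"rotation":[0,0,0]},{"grip":1.5,"linear":[0,0,0.18],"rotation":[0,0,0]},{"grip":1.5,"linear":[0,0,0.24],"rotation":[0,0,0]}]'
python3 -c "
from h import *
o=status.get_obs();print(pose(o)[:3],o['wrist_force'],o['torque'])
im,T=snap('wrist','w10');s,_=snap('side','s10');cv2.imwrite('pics/cs10.png',cv2.resize(s[235:320,280:360],None,fx=7,fy=7,interpolation=cv2.INTER_CUBIC))
t,_=snap('top','t10');cv2.imwrite('pics/ct10.png',cv2.resize(t[215:315,325:485],None,fx=5,fy=5,interpolation=cv2.INTER_CUBIC))"
```

```text
time_s: 12.05
eef_pos: [0.4798, -0.0973, 0.1268]
eef_rot: [-0.0, 0.976, 0.217, -0.0]
wrist_force: [1.2, 1.2, -2.0]
opening: 0.32
time_s: 12.38
eef_pos: [0.4801, -0.0974, 0.1249]
eef_rot: [-0.0, 0.976, 0.217, -0.0]
wrist_force: [0.2, 0.4, -1.6]
opening: 0.322
[[ 0.9061  0.4231 -0.0003  0.4801]
 [ 0.4231 -0.9061  0.0001 -0.0974]
 [-0.0002 -0.0002 -1.      0.1249]] [ 0.1939  0.3871 -1.6164] [-0.062   0.079   0.0079]
```

View pics/cs10.png

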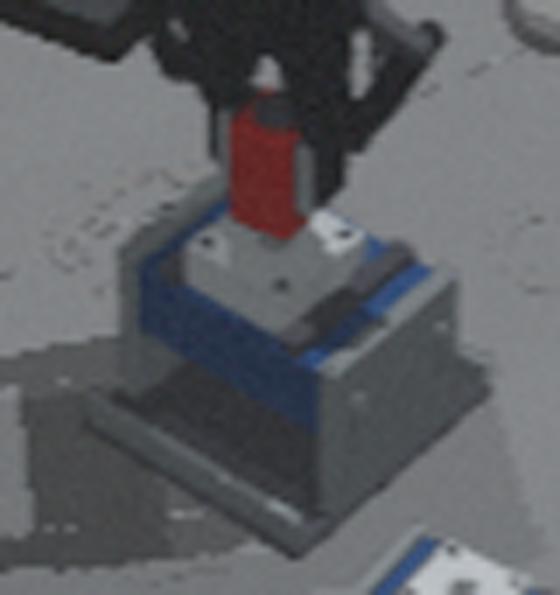

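The force snapped back to free (−1.6 N, the rod's weight) at tip ≈47 mm, so the plug was released. I'll go 2 mm more to be sure, then withdraw.

```bash

python3 -m handwheel '[{"grip":1.5,"linear":[0,0,0.1],"rotation":[0,0,0]},{"grip":1.5,"linear":[0,0,0.2],"rotation":[0,0,0]},{"grip":1.5,"linear":[0,0,0.2],"rotation":[0,0,0]}]'
python3 -m handwheel '[{"grip":1.5,"linear":[0,0,-0.5],"rotation":[0,0,0]},{"grip":1.5,"linear":[0,0,-1.2],"rotation":[0,0,0]},{"grip":1.5,"linear":[0,0,-2],"rotation":[0,0,0]},{"grip":1.5,"linear":[0,0,-2.8],"rotation":[0,0,0]},{"grip":1.5,"linear":[0,0,-3.6],"rotation":[0,0,0]},{"grip":1.5,"linear":[0,0,-4],"rotation":[0,0,0]}]'
python3 -m handwheel '[{"grip":1.5,"linear":[0,0,-0.8],"rotation":[0,0,0]},{"grip":1.5,"linear":[0,0,-1.6],"rotation":[0,0,0]},{"grip":1.5,"linear":[0,0,-2.4],"rotation":[0,0,0]},{"grip":1.5,"linear":[0,0,-3.5],"rotation":[0,0,0]},{"grip":1.5,"linear":[0,0,-4.6],"rotation":[0,0,0]},{"grip":1.5,"linear":[0,0,-4.6],"rotation":[0,0,0]}]'
python3 -c "
from h import *
o=status.get_obs();print(pose(o)[:3],o['wrist_force'],o['torque'])
im,T=snap('wrist','w11')
cv2.imwrite('pics/c11.png',cv2.resize(im[170:310,250:400],None,fx=5,fy=4.2*5/4.2,interpolation=cv2.INTER_CUBIC)[:600])"
```

```text
time_s: 12.78
eef_pos: [0.4801, -0.0973, 0.1229]
eef_rot: [-0.0, 0.976, 0.217, -0.0]
wrist_force: [-0.0, -0.5, -1.8]
opening: 0.318
time_s: 13.28
eef_pos: [0.481, -0.0978, 0.165]
eef_rot: [0.001, 0.976, 0.217, 0.001]
wrist_force: [-0.4, 0.3, -1.5]
opening: 0.318
time_s: 13.78
eef_pos: [0.4817, -0.098, 0.2121]
eef_rot: [0.001, 0.976, 0.217, 0.002]
wrist_force: [0.5, -1.0, -0.8]
opening: 0.322
[[ 0.906   0.4232  0.0041  0.4817]
 [ 0.4233 -0.906  -0.0019 -0.098 ]
 [ 0.0029  0.0034 -1.      0.2121]] [ 0.4835 -0.9742 -0.8074] [ 0.0143 -0.0298 -0.0619]
```

View pics/c11.png

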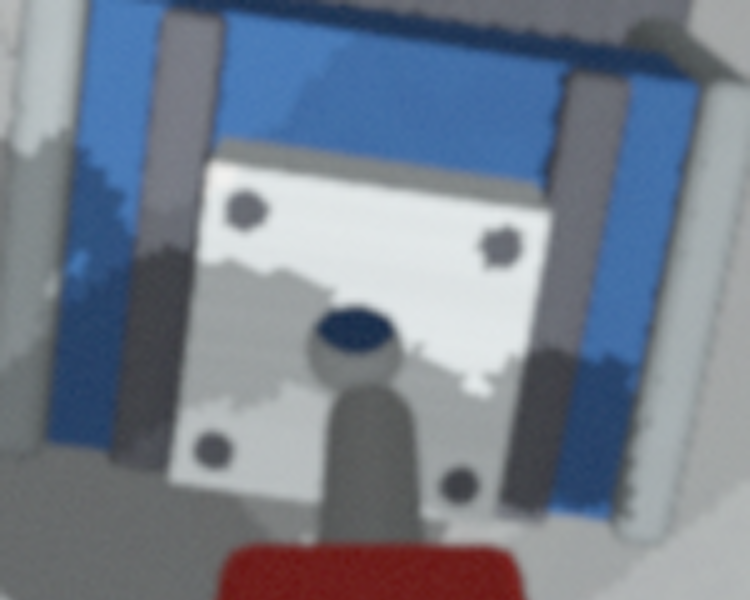

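c11: the bush hole now shows only dark blue bore wall at (355,330), so the plug has gone from the bore. The rod tip keeps its place in the tool frame, within 0.5 px of before. Next is back to the stand.

```bash
python3 -m handwheel '[{"grip":1.5,"linear":[1.5,-1.7,0],"rotation":[0,0,0]},{"grip":1.5,"linear":[3.8,-4.2,0],"rotation":[0,0,0]},{"grip":1.5,"linear":[6.2,-6.9,0],"rotation":[0,0,0]},{"grip":1.5,"linear":[8.6,-9.6,0],"rotation":[0,0,0]},{"grip":1.5,"linear":[11,-12.3,0],"rotation":[0,0,0]},{"grip":1.5,"linear":[13.4,-15,0],"rotation":[0,0,0]},{"grip":1.5,"linear":[15.8,-17.7,0],"rotation":[0,0,0]},{"grip":1.5,"linear":[17.8,-20,0],"rotation":[0,0,0]},{"grip":1.5,"linear":[19,-21.5,1],"rotation":[0,0,0]},{"grip":1.5,"linear":[19.3,-21.9,2],"rotation":[0,0,0]},{"grip":1.5,"linear":[19.3,-21.9,3],"rotation":[0,0,0]},{"grip":1.5,"linear":[19.3,-21.9,3.5],"rotation":[0,0,0]}]'
python3 -m handwheel '[{"grip":1.5,"linear":[0,0,0],"rotation":[0,0,0]},{"grip":1.5,"linear":[0,0,0],"rotation":[0,0,0]}]'
python3 -c "
from h import *
im,T=snap('wrist','w12');print(T)
cv2.imwrite('pics/c12.png',cv2.resize(im[150:310,250:400],None,fx=5,fy=5,interpolation=cv2.INTER_CUBIC)[:600])
cv2.imwrite('pics/t12.png',cams.camera('top')[:,:,::-1])"
```

```text
time_s: 14.83
eef_pos: [0.5609, 0.1821, 0.1714]
eef_rot: [0.0, 0.976, 0.217, -0.002]
wrist_force: [-1.3, -0.4, -1.7]
opening: 0.321
time_s: 15.0
eef_pos: [0.562, 0.1814, 0.1735]
eef_rot: [0.0, 0.976, 0.216, -0.001]
wrist_force: [0.3, -0.8, -2.3]
opening: 0.322
[[ 0.9067  0.4217 -0.0014  0.562 ]
 [ 0.4217 -0.9067 -0.0004  0.1814]
 [-0.0015 -0.0002 -1.      0.1735]
 [ 0.      0.      0.      1.    ]]
```

View pics/c12.png

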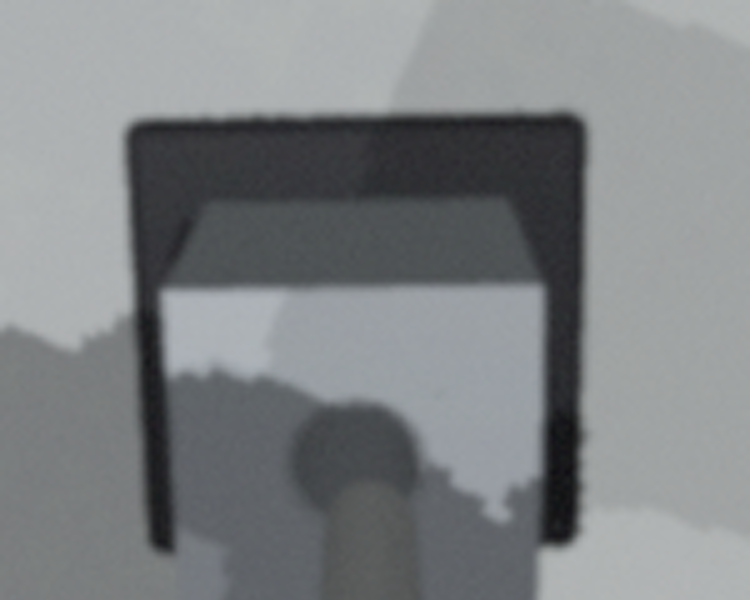

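c12: the stand hole is centred at crop (356,460), and the rod tip's rim is in front of it at (370,483).

```bash
python3 - <<'E'
from h import *
T=np.load("pics/w12.npy");Ti=np.linalg.inv(T)
c=lambda u:np.array(u)/5+[250,150]
tl=lambda u,z:(Ti@np.append(onplane("wrist",c(u),z,T),1))[:3]
zt=T[2,3]-.0796;print(zt)
print("tip",tl((370,483),zt)-[.0057,0,0]);print("hole",tl((356,460),.076),tl((356,400),.076)-[.009,0,0],tl((292,460),.076),tl((420,460),.076))
E
```

```text
0.09390412789024111
tip [-0.0011  0.0007  0.0796]
hole [ 0.0019 -0.0012  0.0975] [ 0.0017 -0.0012  0.0975] [ 0.0019 -0.0103  0.0975] [0.0019 0.0078 0.0975]
```

```bash
python3 -m handwheel '[{"grip":1.5,"linear":[0.2,-0.1,0.3],"rotation":[0,0,0]},{"grip":1.5,"linear":[0.28,-0.19,0.6],"rotation":[0,0,0]},{"grip":1.5,"linear":[0.28,-0.19,0.9],"rotation":[0,0,0]},{"grip":1.5,"linear":[0.28,-0.19,1.2],"rotation":[0,0,0]},{"grip":1.5,"linear":[0.28,-0.19,1.3],"rotation":[0,0,0]},{"grip":1.5,"linear":[0.28,-0.19,1.3],"rotation":[0,0,0]}]'
python3 -c "
from h import *
im,T=snap('wrist','w13');print(T)
Ti=np.linalg.inv(T)
cv2.imwrite('pics/c13.png',cv2.resize(im[190:310,260:390],None,fx=5,fy=5,interpolation=cv2.INTER_CUBIC)[:600])"
```

```text
time_s: 15.6
eef_pos: [0.5638, 0.1856, 0.1605]
eef_rot: [-0.0, 0.976, 0.217, -0.001]
wrist_force: [-0.8, 0.7, -1.7]
opening: 0.319
[[ 0.906   0.4232 -0.001   0.5638]
 [ 0.4232 -0.906  -0.0001  0.1856]
 [-0.001  -0.0003 -1.      0.1605]
 [ 0.      0.      0.      1.    ]]
```

View pics/c13.png

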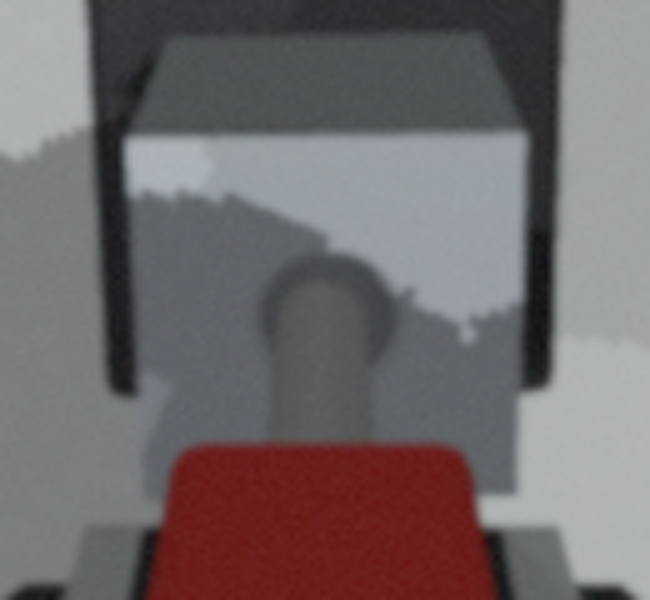

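c13: the tip (column 322, rim at row 280) is over the hole (columns 262–396, upper edge at row 252). A correction of about 0.8 mm in each axis, then down.

```bash
python3 -m handwheel '[{"grip":1.5,"linear":[-0.08,0.08,0.1],"rotation":[0,0,0]},{"grip":1.5,"linear":[-0.08,0.08,0.3],"rotation":[0,0,0]},{"grip":1.5,"linear":[-0.08,0.08,0.6],"rotation":[0,0,0]},{"grip":1.5,"linear":[-0.08,0.08,0.9],"rotation":[0,0,0]},{"grip":1.5,"linear":[-0.08,0.08,1.2],"rotation":[0,0,0]},{"grip":1.5,"linear":[-0.08,0.08,1.2],"rotation":[0,0,0]}]'
python3 -m handwheel '[{"grip":1.5,"linear":[0,0,0.4],"rotation":[0,0,0]},{"grip":1.5,"linear":[0,0,1],"rotation":[0,0,0]},{"grip":1.5,"linear":[0,0,1.8],"rotation":[0,0,0]},{"grip":1.5,"linear":[0,0,2.6],"rotation":[0,0,0]},{"grip":1.5,"linear":[0,0,3.4],"rotation":[0,0,0]},{"grip":1.5,"linear":[0,0,4.2],"rotation":[0,0,0]},{"grip":1.5,"linear":[0,0,4.8],"rotation":[0,0,0]},{"grip":1.5,"linear":[0,0,5.2],"rotation":[0,0,0]},{"grip":1.5,"linear":[0,0,5.5],"rotation":[0,0,0]},{"grip":1.5,"linear":[0,0,5.5],"rotation":[0,0,0]},{"grip":1.5,"linear":[0,0,5.5],"rotation":[0,0,0]}]'
python3 -c "
from h import *
o=status.get_obs();print(pose(o)[:3],o['wrist_force'],o['torque'])"
```

```text
time_s: 16.15
eef_pos: [0.5632, 0.1845, 0.1481]
eef_rot: [-0.0, 0.976, 0.217, -0.001]
wrist_force: [0.2, -0.3, -1.8]
opening: 0.32
time_s: 17.07
eef_pos: [0.5638, 0.1846, 0.0941]
eef_rot: [0.0, 0.976, 0.217, 0.0]
wrist_force: [0.1, 0.2, -2.0]
opening: 0.321
[[ 0.906   0.4232  0.0001  0.5638]
 [ 0.4232 -0.906   0.      0.1846]
 [ 0.0001  0.     -1.      0.0941]] [ 0.0759  0.1523 -1.9553] [ 0.0071 -0.0131  0.0498]
```

```bash
python3 -m handwheel '[{"grip":1.5,"linear":[0,0,0.2],"rotation":[0,0,0]},{"grip":1.5,"linear":[0,0,0.4],"rotation":[0,0,0]},{"grip":1.5,"linear":[0,0,0.55],"rotation":[0,0,0]},{"grip":1.5,"linear":[0,0,0.6],"rotation":[0,0,0]},{"grip":1.5,"linear":[0,0,0.65],"rotation":[0,0,0]},{"grip":1.5,"linear":[0,0,0.65],"rotation":[0,0,0]}]'
python3 -c "
from h import *
o=status.get_obs();print(pose(o)[:3,3],o['wrist_force'],o['torque'])"
```

```text
time_s: 17.57
eef_pos: [0.5638, 0.1846, 0.0877]
eef_rot: [0.0, 0.976, 0.217, 0.0]
wrist_force: [1.1, -1.0, -2.4]
opening: 0.319
[0.5638 0.1846 0.0877] [ 1.095  -0.9983 -2.3657] [-0.0047  0.0103 -0.0448]
```

```bash
python3 -m handwheel '[{"grip":1.5,"linear":[0,0,0.05],"rotation":[0,0,0]},{"grip":1.5,"linear":[0,0,0.1],"rotation":[0,0,0]},{"grip":1.5,"linear":[0,0,0.1],"rotation":[0,0,0]}]'
python3 -m handwheel '[{"grip":1.5,"linear":[0,0,0.05],"rotation":[0,0,0]},{"grip":1.5,"linear":[0,0,0.05],"rotation":[0,0,0]}]'
python3 -c "
from h import *
o=status.get_obs();print(pose(o)[:3,3],o['wrist_force'],o['torque'])"
```

```text
time_s: 17.82
eef_pos: [0.5638, 0.1846, 0.0876]
eef_rot: [0.0, 0.976, 0.217, 0.0]
wrist_force: [-4.6, -1.3, 6.6]
opening: 0.322
time_s: 17.98
eef_pos: [0.5639, 0.1846, 0.0876]
eef_rot: [0.0, 0.976, 0.217, 0.0]
wrist_force: [-5.8, -0.2, 9.7]
opening: 0.322
[0.5639 0.1846 0.0876] [-5.7577 -0.1909  9.6767] [-0.2354  0.9315  0.0374]
```

The shoulder is seated: contact at the same TCP height of 87.6 mm as before. Now I'll release.

```bash
python3 -m handwheel '[{"grip":1.5,"linear":[0,0,-0.1],"rotation":[0,0,0]},{"grip":3.5,"linear":[0,0,-0.1],"rotation":[0,0,0]},{"grip":6,"linear":[0,0,-0.1],"rotation":[0,0,0]},{"grip":6,"linear":[0,0,-0.1],"rotation":[0,0,0]},{"grip":6,"linear":[0,0,-0.1],"rotation":[0,0,0]},{"grip":6,"linear":[0,0,-0.1],"rotation":[0,0,0]},{"grip":6,"linear":[0,0,-0.1],"rotation":[0,0,0]}]'
python3 -m handwheel '[{"grip":6,"linear":[0,0,-0.5],"rotation":[0,0,0]},{"grip":6,"linear":[0,0,-1.5],"rotation":[0,0,0]},{"grip":6,"linear":[0,0,-3],"rotation":[0,0,0]},{"grip":6,"linear":[0,0,-5],"rotation":[0,0,0]},{"grip":6,"linear":[0,0,-8],"rotation":[0,0,0]},{"grip":6,"linear":[0,0,-11],"rotation":[0,0,0]},{"grip":6,"linear":[0,0,-14],"rotation":[0,0,0]},{"grip":6,"linear":[0,0,-14],"rotation":[0,0,0]}]'
python3 -c "
from h import *
im,T=snap('wrist','w14');print(T)
print(status.get_obs()['wrist_force'])"
```

```text
time_s: 18.57
eef_pos: [0.5638, 0.1845, 0.087]
eef_rot: [-0.0, 0.976, 0.217, -0.0]
wrist_force: [-0.5, -0.8, -0.1]
opening: 0.701
time_s: 19.23
eef_pos: [0.5675, 0.1851, 0.2358]
eef_rot: [0.001, 0.976, 0.217, 0.006]
wrist_force: [1.1, 0.6, 0.2]
opening: 0.701
[[ 0.9059  0.4234  0.0127  0.5675]
 [ 0.4234 -0.906   0.0015  0.1851]
 [ 0.0121  0.004  -0.9999  0.2358]
 [ 0.      0.      0.      1.    ]]
[ 0.1376 -0.0342 -0.7554]
```

View pics/w14.png

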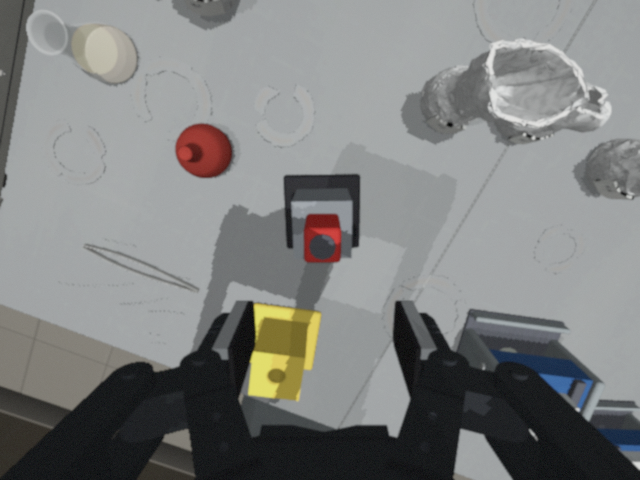

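w14: the rod hangs upright in its stand with the button at (322,242), and the bulb, tweezers and flask are unmoved. Something pale shows in the jig tray at about (508,350), so I'll zoom in.

```bash
python3 -c "
from h import *
im=cv2.imread('pics/w14.png');cv2.imwrite('pics/c14.png',cv2.resize(im[295:415,440:640],None,fx=4,fy=4,interpolation=cv2.INTER_CUBIC))
T=np.load('pics/w14.npy');print(onplane('wrist',(508,350),.026,T))"
```

```text
[ 0.5102 -0.0761  0.026 ]
```

View pics/c14.png

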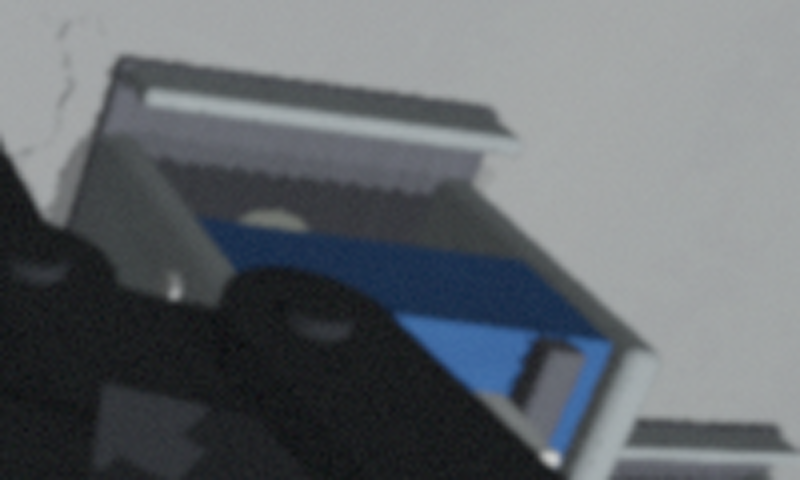

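c14: the pale plug lies in the tray under the block, at crop (275,220). One last check is to compare the bystanders in the top view with the first picture.

```bash
python3 -m handwheel '[{"grip":6,"linear":[0,0,0],"rotation":[0,0,0]},{"grip":6,"linear":[0,0,0],"rotation":[0,0,0]},{"grip":6,"linear":[0,0,0],"rotation":[0,0,0]},{"grip":6,"linear":[0,0,0],"rotation":[0,0,0]}]'
python3 -c "
from h import *
t,_=snap('top','t15');snap('side','s15')
a=cv2.imread('pics/top0.png')
d=cv2.absdiff(a,t).max(2)
print(status.get_obs()['wrist_force'],np.abs(status.get_obs()['dq']).max())
for n,(x,y) in dict(bulb=(201,232),fl1=(153,215),tw=(192,297),jig2=(450,281),yel=(266,303),fl3=(485,190),jig=(378,267)).items(): print(n,d[y-18:y+18,x-22:x+22].mean().round(1))"
```

```text
time_s: 19.62
eef_pos: [0.563, 0.1844, 0.2257]
eef_rot: [-0.0, 0.976, 0.217, -0.001]
wrist_force: [1.3, 0.2, 0.4]
opening: 0.701
[-0.8449  0.5755  0.1073] 0.004673455175298526
bulb 37.8
fl1 78.3
tw 47.8
jig2 13.5
yel 65.4
fl3 15.0
jig 15.8
```

View pics/t15.png

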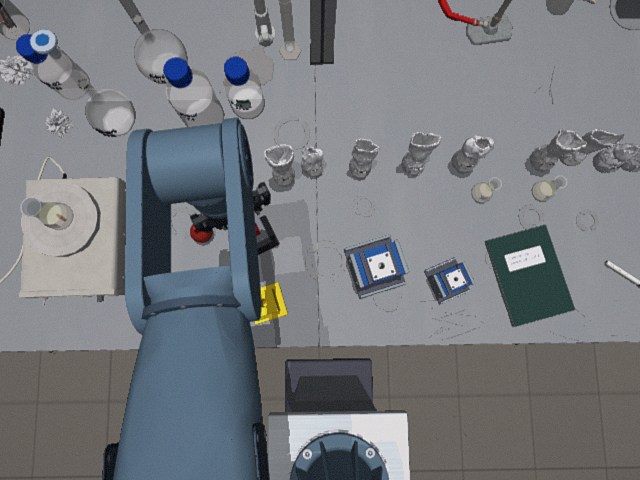

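View pics/s15.png

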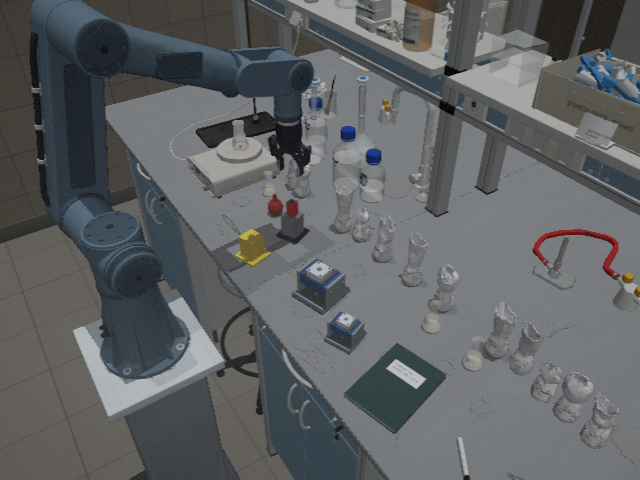

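The arm stands still and clear of everything. In the top view it hides the left-hand bystanders. The side view shows the rod standing in its stand at (291,222), with the bulb (276,206), flask (269,184), tweezers, yellow stand and both jigs in place.

```bash
python3 -c "
from bench import ctrl
print(ctrl.hand_in())"
```

```text
the job is handed in; nothing more can be done
None
```

The job is done and handed in at about 20 s. I took the rod from its stand, fed it through the bush by wrist camera without touching the bush face, and pushed the plug out. Then I hung the rod back in its stand and let go.

**Push:** The highest reading was about 17 N of thrust with about 6.5 N sideways, roughly 18 N in all. Forces were only read at the end of each short move. The plug let go with the tip about 47–48 mm up, where the force fell back to the rod's weight.

**Last checks:**
- **Plug:** the bush hole showed an empty bore, and a close crop showed the pale plug lying in the jig's tray.
- **Rod:** the shoulder seated at the same height as at the start (TCP 87.6 mm), and after release the rod hangs upright.
- **Robot:** the gripper is about 100 mm above the rod, at rest and touching nothing.

**Checks that disagreed or failed:**
- The top and wrist cameras differed by 2–4 mm on the rod and hole positions, so I aligned using the wrist view alone.
- The plug's top was met about 2 mm lower than the stated 72 mm.
- The final top-view comparison could not cover the bystanders on the left, because the arm hid them. The wrist and side views show them in place.

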